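Close the storage jar with its threaded lid

ROBOT

A 6-joint arm with a two-finger parallel gripper is mounted at the origin on a cart in front of the work surface, level with it; the furniture and walls round the work are solid. World frame = base frame: x ahead of the robot, y to its left, z up, the work surface at z = 0. Lengths are in m, angles in rad, forces in N, time in s.
With the tool pointing down it reaches from about 0.35 to 0.975 m from the base axis. Payload 4.9 kg.
Tool frame: the origin (TCP) lies midway between the tips of the shut fingers; the grasp point (between the pads) lies ctrl.grip_depth behind it (ctrl.grip_depth is the distance from the TCP to the grasp point, in m); y points along the fingers, z is the direction in which the jaws open and shut, and the axes are right-handed (so a half turn about y gives the same grasp; the last joint's range is limited). The gripper opens to 85 mm and grips with 20 to 120 N. Pads are 22 mm wide; open, the fingers measure 114 mm over their backs; the gripper's body (76 mm by 85 mm) begins 54 mm behind the grasp point. The pads swing forward as they close: fully open they stand 13 mm farther back than shut.
Start: joints at [1.095, 0.053, 1.613, -0, 1.476, -0.119], TCP at [0.218, 0.586, 0.231] pointing down, gripper open.
Joint ranges: [-3.01, 3.01], [-1.01, 2.22], [0.06, 2.58], [-1.02, 4.17], [0.09, 2.62], [-3.14, 3.14]. Speed limits (rad/s): [2.57, 2.57, 3.14, 3.14, 3.14, 3.14].

INTERFACE

Orientations are given as a rotation vector (axis times angle).
In Python, from station import ctrl gives the robot as it stands.
- The arm moves only by the tool jog_arm, never from a script. Its argument "moves" is a list of rows, each a list of 6 numbers: the shift along the tool's x, y, z in mm, then the turn, a rotation vector about the tool's x, y, z in rad. In form: [[x, y, z, wx, wy, wz], ...]. A call has 1 to 12 rows; each row shifts and turns the commanded pose from where the row before left it, along the tool's axes as they then stand; what a row does not reach is not made up. A row lasts 1/10 s, in which the tool goes at most 50 mm and 8.59 degrees, less where a joint would pass 70% of its speed; a pose out of reach is approached as far as the arm can. A call is refused whole if a number of a shift passes 50 or a number of a turn 0.15, either way. A call with a gripper value outside its range is refused whole. "grip" is the finger opening in mm, from 0 to 85.4, set as the call begins (left out, the last holds). The fingers move at their own pace and stop on an object; "grip_force" is the grip in N (left out, the last holds). Time passes only in rows, so rows that do not move let the fingers close. It gives the time, the measured TCP pose, the force and the opening at its end, in the units of the state.
- ctrl.get_obs(): the state, without advancing time (a new reading comes with each control period).
- ctrl.get_image(name): name is "scene" or "side" or "wrist"; returns the picture (480x640x3 uint8, red, green, blue); there is no depth.
- ctrl.camera_params(name): a dict with "fx", "fy", "cx", "cy" (pixels), "pose" (4x4, takes a point from camera to world coordinates); the wrist camera has in their place "T_tool_cam" (4x4, takes a point from camera to tool coordinates, whose origin is the TCP and whose axes are the tool frame's). Camera axes: x right, y up, looking along -z (the intrinsics and any distortion apply to the point x, -y, -z); pixel columns grow to the right and rows downward; lengths in m; the calibration is good to about 2 mm. A picture is of the moment at which its call begins: read the wrist's pose just before it. camera_params takes no time and is no camera call.
- ctrl.finish_job(): hands the job in, once; it reports no verdict.
The state is a dict: "t": time; "q": joint angles; "dq": joint speeds; "effort": joint torques, N m; "tool_pos": TCP position; "tool_rot": TCP orientation; "contact_force": force on the tool from outside, world axes, zero at the start; "wrist_torque": the same for the moment, N m; "opening": finger opening in m.
Only numpy, scipy, OpenCV 4.12 (cv2) and the standard library are available. Lean on these libraries where they do the work, as an engineer would, in place of code of your own. Each camera call takes 0.05 s, during which the arm holds its last target. There are 200 camera calls.

TASK

Close the white storage jar that is clamped in the wooden block: first take the small steel cup off its mouth and stand it upright on the little white dish. Then set the lid that fits (the narrower of the two white lids) on the neck, turn it backwards (anticlockwise from above) until it drops into the thread, and screw it clockwise until it is fully home, leaving the other lid, the tin and the two spice jars behind the jar where they stand.

Things in the scene. Friction and masses are not known exactly. Their poses are not given: they have to be found in the camera images.
- jar: white square storage jar, 84 mm wide, clamped in a square wooden block (112 mm side, 26 mm high); it cannot move or turn. Origin: centre of the block's underside, on the worktop and on the neck's upright axis. The shoulder is 72 mm up; from it rises the round neck, 40 mm high, 41 mm core, 53 mm over its thread
- jar_mouth (a point): centre of the open mouth (26 mm bore) at the rim of the neck, 112 mm above the worktop, on the neck's axis
- thread_top (a point): on the neck's axis, 97.5 mm above the worktop: level of the flat crowns of its four thread ridges (right-handed, 32 mm lead: a quarter turn clockwise sinks the lid 8 mm). A nib 2.6 mm high ends each crown and stops a lid lying on the crowns from turning clockwise. Turned anticlockwise, at most 75 degrees, it drops 5 to 8 mm by its own weight into gaps and soon meets a stop
- lid_grip (a point): the fitting lid: white, round, 64 mm across, 60.5 mm high, about 90 g, upright on the worktop at first; four lugs inside its open skirt, a square grip boss on top, 36 x 36 x 24 mm high. This point is the boss's centre, 48.5 mm above the skirt's lower edge, 12 mm below the lid's top; x and y are square to the boss's sides, z is the lid's axis
- lid_lugs (a point): point on the fitting lid's axis at its lugs' middle, 5 mm above its lower edge, 43.5 mm below the boss's centre. Boss's centre above the worktop: lugs on the crowns 143 mm (on the nibs 146), after the drop 134 to 138, fully home 127. From the drop it takes 80 to 130 degrees clockwise, then it comes up hard. It can happen to land straight in the gaps
- cup_mid (a point): small plain steel measuring cup, round, 45 mm wide at the rim, 42 mm at the foot, 41 mm high, 50 g, open at the top; this point is on its axis half-way up, 20.5 mm above its foot; z up its axis. It starts upright on the jar's rim
- dish: little white glazed dish, round, 93 mm wide, 14 mm high at the rim, with a flat floor about 50 mm wide and 6 mm above the worktop; it does not move. Origin: centre of its underside
- wide_lid_grip (a point): a white lid for another, larger jar: like the fitting lid and as high, but 90 mm in diameter and without lugs; to be left alone. This point is the centre of its boss, 48.5 mm above the worktop
- tin: round food tin, 57 mm wide, 72 mm high, standing among the task's things; to be left alone. Origin: centre of its underside
- spice_left: spice jar, 45 mm wide, 106 mm high, behind the jar; to be left alone. Origin: centre of its underside
- spice_right: squarish spice shaker, 47 mm wide, 98 mm high, behind the jar; to be left alone. Origin: centre of its underside. Beyond it, from x = 0.74 m to the back of the worktop, stand more kitchen things up to 280 mm high that do not belong to the task; at the right, beyond y = -0.35 m, a carton 66 mm high

How it is judged:
On the way, in this order (a step that is already met when the one before it is completed fails the run):
1. the cup stands upright on the dish (horizontal distance between cup_mid and dish below 0.022 m and angle between cup_mid's own z axis and vertical below 0.15 rad and z of cup_mid in the frame of dish below 0.033 m and linear speed of cup below 0.02 m/s and contact force between cup and the fingers below 0.05 N), for 0.2 s.
2. the lid has dropped into the thread on the neck but is not yet screwed down (horizontal distance between lid_grip and jar below 0.005 m and angle between lid_grip's own z axis and vertical below 0.1 rad and z of lid_grip in the frame of jar between 0.1295 and 0.1395 m), for 0.1 s.
At the end, for the whole second after the job is handed in: The fitting lid is screwed fully home on the jar (its boss centre no more than 128.4 mm above the worktop, within 4 mm of the neck's axis and 0.06 rad of level), and the steel cup stands upright on the dish, its axis within 22 mm of the dish's centre; both are at rest (horizontal distance between lid_grip and jar below 0.004 m and angle between lid_grip's own z axis and vertical below 0.06 rad and z of lid_grip in the frame of jar below 0.1284 m and linear speed of each of lid, cup below 0.01 m/s and horizontal distance between cup_mid and dish below 0.022 m and angle between cup_mid's own z axis and vertical below 0.15 rad and z of cup_mid in the frame of dish below 0.033 m); the robot touches nothing.
It fails at once if the wide lid, the tin or one of the two spice jars is moved by more than 20 mm (distance of any of wide_lid_grip, tin, spice_left, spice_right from where it was at the start of the episode above 0.02 m).
It also fails if it takes over 72 s, if anything falls off the work surface, if the arm or the gripper's body presses on something with over 40 N, if the wrist force passes 120 N, or if a joint passes its speed limit or range.

## Working session

There is one attempt and no reset: what is moved stays moved. The work goes in short steps, Python scripts to look and compute and a tool call to move; the robot and the scene stay as the last step left them, time stands still between calls to the robot, and variables do not carry over. Pictures are saved under pics/ and viewed, about 8 in all and at most 12, crops included, and the job is handed in when it is done.

Besides the shell and the picture viewer there is one more tool, called as name(argument=value, ...), one argument or row to a line, values as JSON. jog_arm: Moves the arm, as the interface text tells. Its arguments: {"type":"object","properties":{"moves":{"type":"array","items":{"type":"array","items":{"type":"number"}}},"grip":{"type":"number"},"grip_force":{"type":"number"}},"required":["moves"]}

```bash
mkdir -p pics; ls
cat > h.py <<'E'
import numpy as np, cv2
from scipy.spatial.transform import Rotation as R
from station import ctrl
def snap(n,f):
    o=ctrl.get_obs(); im=ctrl.get_image(n); cv2.imwrite('pics/'+f,im[:,:,::-1]); return o,im
def campose(n,o=None):
    p=ctrl.camera_params(n)
    if 'pose' in p: return p,np.array(p['pose'])
    T=np.eye(4);T[:3,:3]=R.from_rotvec(o['tool_rot']).as_matrix();T[:3,3]=o['tool_pos']
    return p,T@np.array(p['T_tool_cam'])
def px2w(n,uv,z,o=None):
    p,T=campose(n,o)
    r=[]
    for u,v in uv:
        d=T[:3,:3]@np.array([(u-p['cx'])/p['fx'],-(v-p['cy'])/p['fy'],-1]); c=T[:3,3]
        r.append(c+d*(z-c[2])/d[2])
    return np.array(r)
def w2px(n,P,o=None):
    p,T=campose(n,o); q=(np.atleast_2d(P)-T[:3,3])@T[:3,:3]
    return np.c_[p['cx']+p['fx']*q[:,0]/-q[:,2], p['cy']-p['fy']*q[:,1]/-q[:,2]]
E
python3 - <<'E'
from h import *
np.set_printoptions(precision=4,suppress=True)
for n in('scene','side','wrist'):
    o,_=snap(n,n+'0.png'); print(n,ctrl.camera_params(n))
print(o, ctrl.grip_depth, R.from_rotvec(o['tool_rot']).as_matrix())
E
```

```text
pics
scene {'fx': 495.9344141645248, 'fy': 495.9344141645248, 'cx': 315.357739928386, 'cy': 238.41303110963176, 'pose': array([[ 0.8083,  0.2545, -0.5309,  0.1246],
       [-0.5883,  0.3145, -0.745 , -0.6535],
       [-0.0227,  0.9145,  0.4039,  0.4498],
       [ 0.    ,  0.    ,  0.    ,  1.    ]])}
side {'fx': 590.4711082719522, 'fy': 590.4711082719522, 'cx': 317.839648936967, 'cy': 234.41844700347187, 'pose': array([[ 0.8596,  0.325 , -0.3943,  0.0539],
       [-0.511 ,  0.5444, -0.6652, -0.8708],
       [-0.0015,  0.7733,  0.634 ,  0.9523],
       [ 0.    ,  0.    ,  0.    ,  1.    ]])}
wrist {'fx': 336.34150122768165, 'fy': 336.34150122768165, 'cx': 314.26151000299353, 'cy': 237.60274628599873, 'T_tool_cam': array([[ 0.0001, -0.9497, -0.313 , -0.0809],
       [ 0.0003,  0.313 , -0.9497, -0.1421],
       [ 1.    , -0.    ,  0.0003,  0.0006],
       [ 0.    ,  0.    ,  0.    ,  1.    ]])}
{'t': 0.1, 'q': array([ 1.095 ,  0.0533,  1.6142,  0.    ,  1.476 , -0.119 ]), 'dq': array([ 0.0007, -0.0008, -0.0037, -0.0009,  0.0015, -0.0001]), 'effort': array([  0.0005, -39.4899, -37.1365,  -0.0001,   0.0039,   0.    ]), 'tool_pos': array([0.218 , 0.5851, 0.2302]), 'tool_rot': array([-1.5544,  0.2805, -0.2796]), 'contact_force': array([ 0.3615,  0.91  , -0.1224]), 'wrist_torque': array([-0.0115, -0.0058, -0.0531]), 'opening': 0.08550636058538276} 0.0187 [[ 0.937  -0.0009  0.3493]
 [-0.3493 -0.0017  0.937 ]
 [-0.0002 -1.     -0.0019]]
```

View pics/scene0.png

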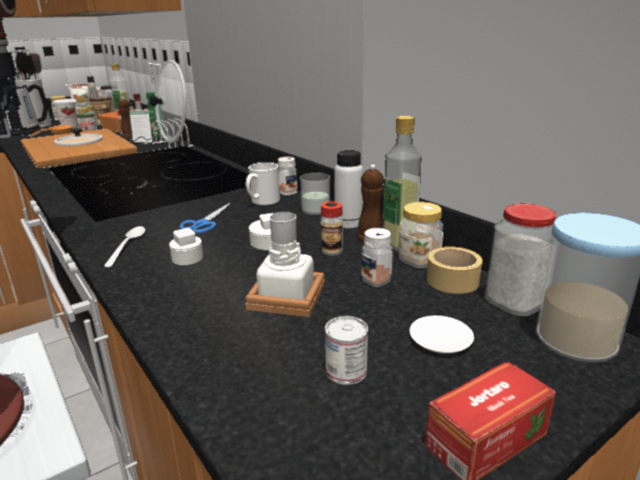

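View pics/side0.png

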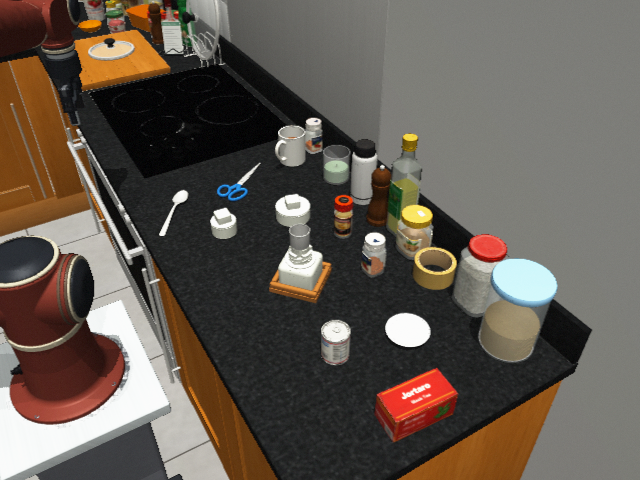

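Run:
```python
from h import *
a=cv2.imread('pics/side0.png')[180:360,190:430]
cv2.imwrite('pics/c1.png',cv2.resize(a,None,fx=3.3,fy=3.3,interpolation=cv2.INTER_CUBIC))
```

```text
(no output)
```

View pics/c1.png

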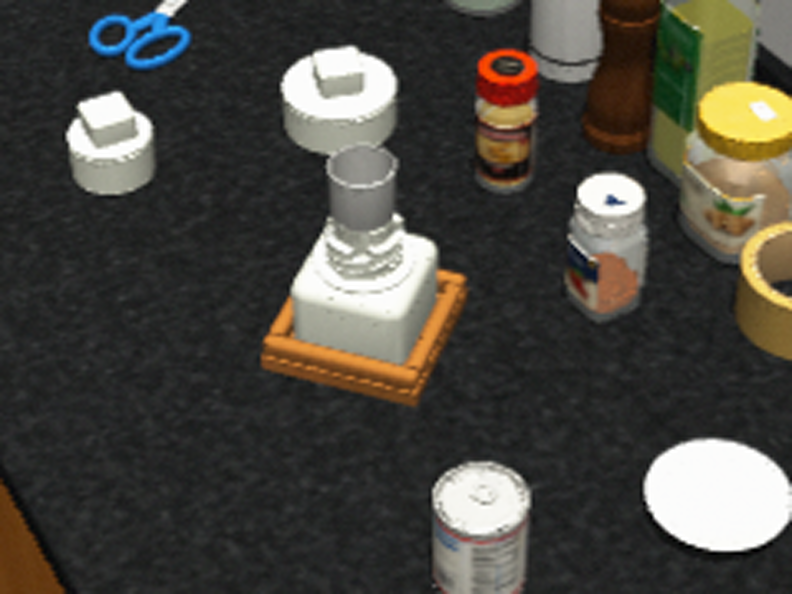

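Run:
```python
from h import *
np.set_printoptions(precision=4,suppress=True)
L={'cuprim':(363,166,.153),'blkL':(263,345,.026),'blkB':(415,380,.026),'blkR':(466,276,.026),'lid':(107,110,.0605),'wide':(338,58,.0605),'dish':(719,494,.014),'tin':(481,498,.072),'sL':(507,68,.106),'sR':(610,198,.098),
'b1':(80,104,.0605),'b2':(114,93,.0605),'b3':(135,120,.0605)}
for k,(u,v,z) in L.items(): print(k,px2w('side',[(190+u/3.3,180+v/3.3)],z)[0])
S={'cuprim':(284,217,.153),'lid':(184,234.5,.0605),'dish':(441,333.5,.014),'tin':(346,325,.072)}
for k,(u,v,z) in S.items(): print('sc',k,px2w('scene',[(u,v)],z)[0])
```

```text
cuprim [ 0.5252 -0.0004  0.153 ]
blkL [0.4468 0.0041 0.026 ]
blkB [ 0.5185 -0.0776  0.026 ]
blkR [ 0.6019 -0.0073  0.026 ]
lid [0.4468 0.258  0.0605]
wide [0.6289 0.2273 0.0605]
dish [ 0.6386 -0.2534  0.014 ]
tin [ 0.4792 -0.2216  0.072 ]
sL [0.7004 0.0965 0.106 ]
sR [ 0.6856 -0.0574  0.098 ]
b1 [0.4323 0.2755 0.0605]
b2 [0.4601 0.2751 0.0605]
b3 [0.4599 0.2358 0.0605]
sc cuprim [ 0.5258 -0.003   0.153 ]
sc lid [0.4422 0.2464 0.0605]
sc dish [ 0.6362 -0.2545  0.014 ]
sc tin [ 0.4832 -0.2164  0.072 ]
```

jog_arm(
  moves=[
    [35, 0, -31.5, 0, 0, 0],
    [35, 0, -31.5, 0, 0, 0],
    [35, 0, -31.5, 0, 0, 0],
    [35, 0, -31.5, 0, 0, 0],
    [35, 0, -31.5, 0, 0, 0],
    [35, 0, -31.5, 0, 0, 0],
    [35, 0, -31.5, 0, 0, 0],
    [35, 0, -31.5, 0, 0, 0],
    [35, 0, -31.5, 0, 0, 0],
    [35, 0, -31.5, 0, 0, 0],
    [35, 0, -31.5, 0, 0, 0],
    [35, 0, -31.5, 0, 0, 0],
  ],
)

```text
t: 1.35
tool_pos: [0.4802, 0.0828, 0.2312]
tool_rot: [-1.552, 0.28, -0.28]
contact_force: [0.6, 0.4, -0.3]
opening: 0.0852
```

jog_arm(
  moves=[
    [35, 0, -31.5, 0, 0, 0],
    [20, 0, -20, 0, 0, 0],
    [0, 0, 0, 0, 0, 0],
    [0, 0, 0, 0, 0, 0],
  ],
)

```text
t: 1.75
tool_pos: [0.5131, 0.017, 0.2308]
tool_rot: [-1.552, 0.282, -0.28]
contact_force: [-0.1, 0.4, -0.1]
opening: 0.0854
```

Run:
```python
from h import *
np.set_printoptions(precision=4,suppress=True)
o,_=snap('wrist','w1.png'); print(o['t'],o['tool_pos'],o['tool_rot'])
print(w2px('wrist',[[.525,-.001,.153],[.525,-.001,.112]],o))
```

```text
1.75 [0.5131 0.017  0.2308] [-1.5521  0.282  -0.28  ]
[[295.7476 272.2075]
 [298.3458 251.9363]]
```

View pics/w1.png

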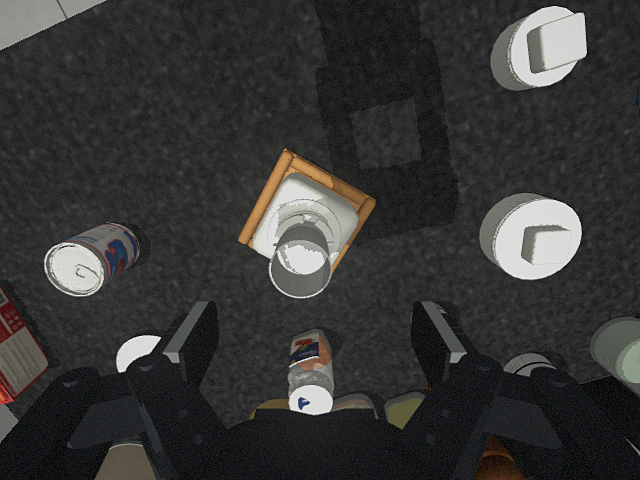

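Run:
```python
from h import *
np.set_printoptions(precision=4,suppress=True)
o=dict(tool_pos=[.5131,.017,.2308],tool_rot=[-1.5521,.282,-.28])
print('cup',px2w('wrist',[(300.5,266)],.153,o), 'foot', px2w('wrist',[(303,242)],.112,o))
print(b:=px2w('wrist',[(528,27),(583,12),(586,52),(533,71)],.0605,o),b.mean(0))
for i in range(4):
    d=b[(i+1)%4]-b[i]; print(np.degrees(np.arctan2(d[1],d[0])),np.hypot(*d[:2]))
print(px2w('wrist',[(287,150),(375,200),(239,240)],.026,o))
Rm=R.from_rotvec(o['tool_rot']).as_matrix()
print((px2w('wrist',[(300.5,266)],.153,o)[0]-o['tool_pos'])@Rm)
print((np.array([.525,-.0012,.153])-o['tool_pos'])@Rm)
```

```text
cup [[0.5217 0.0039 0.153 ]] foot [[0.5182 0.0058 0.112 ]]
[[0.4261 0.2352 0.0605]
 [0.431  0.2782 0.0605]
 [0.4611 0.2772 0.0605]
 [0.4601 0.2338 0.0605]] [0.4446 0.2561 0.0605]
83.50473980224052 0.04328329972910159
-1.952418895507774 0.03013392563854538
-91.36702635127668 0.043387332230105186
177.6470072020283 0.03400627027667787
[[ 0.4484  0.0126  0.026 ]
 [ 0.5278  0.0799  0.026 ]
 [ 0.5182 -0.0718  0.026 ]]
[ 0.0127  0.0778 -0.0092]
[ 0.0176  0.0778 -0.0129]
```

jog_arm(
  moves=[
    [15, 0, -11, 0, 0, 0],
    [0, 25, 0, 0, 0, 0],
    [0, 25, 0, 0, 0, 0],
    [0, 25, 0, 0, 0, 0],
    [0, 20, 0, 0, 0, 0],
    [0, 15, 0, 0, 0, 0],
    [0, 4, 0, 0, 0, 0],
    [0, 0, 0, 0, 0, 0],
  ],
)

```text
t: 2.6
tool_pos: [0.5235, 0.0019, 0.117]
tool_rot: [-1.553, 0.28, -0.279]
contact_force: [0.1, -0.2, 0.2]
opening: 0.0853
```

jog_arm(
  moves=[
    [0, 0, 0, 0, 0, 0],
    [0, 0, 0, 0, 0, 0],
    [0, 0, 0, 0, 0, 0],
    [0, 0, 0, 0, 0, 0],
    [0, 0, 0, 0, 0, 0],
    [0, 0, 0, 0, 0, 0],
    [0, 0, 0, 0, 0, 0],
    [0, 0, 0, 0, 0, 0],
  ],
  grip=38,
  grip_force=25,
)

```text
t: 3.4
tool_pos: [0.5244, 0.0017, 0.1185]
tool_rot: [-1.552, 0.278, -0.281]
contact_force: [-0.2, 0.5, 6.1]
opening: 0.0434
```

jog_arm(
  moves=[
    [0, -5, 0, 0, 0, 0],
    [0, -15, 0, 0, 0, 0],
    [0, -20, 0, 0, 0, 0],
    [0, -15, 0, 0, 0, 0],
    [20, 0, -20, 0, 0, 0],
    [25, 0, -25, 0, 0, 0],
    [25, 0, -25, 0, 0, 0],
    [20, 0, -20, 0, 0, 0],
    [10, 0, -10, 0, 0, 0],
    [0, 0, 0, 0, 0, 0],
    [0, 0, 0, 0, 0, 0],
  ],
)

```text
t: 4.5
tool_pos: [0.582, -0.1262, 0.1723]
tool_rot: [-1.552, 0.281, -0.279]
contact_force: [-0.4, 0.5, -0.7]
opening: 0.0436
```

Run:
```python
from h import *
np.set_printoptions(precision=4,suppress=True)
def fit(im,n,o,seed):
    m=(im.min(2)>150).astype(np.uint8)
    nl,lab,st,c=cv2.connectedComponentsWithStats(m); l=lab[seed[1],seed[0]]
    k=max(cv2.findContours((lab==l).astype(np.uint8),cv2.RETR_EXTERNAL,cv2.CHAIN_APPROX_NONE)[0],key=len)
    h=px2w(n,cv2.convexHull(k)[:,0].astype(float),.014,o)
    (x,y),r=cv2.minEnclosingCircle(h[:,:2].astype(np.float32)); e=cv2.fitEllipse(h[:,:2].astype(np.float32)*1000)
    print(n,l,st[l],(x,y),r,e)
fit(cv2.imread('pics/side0.png'),'side',None,(408,330))
fit(cv2.imread('pics/scene0.png'),'scene',None,(441,333))
o,im=snap('wrist','w2.png'); print(o['tool_pos'],o['opening'],o['contact_force'])
d=w2px('wrist',[[.6375,-.254,.014]],o)[0];print(d)
fit(im,'wrist',o,tuple(int(i) for i in d))
```

```text
side 113 [ 385  313   45   34 1197] (0.638461709022522, -0.251133531332016) 0.047137342393398285 ((638.6927490234375, -251.26065063476562), (92.87642669677734, 93.59585571289062), 13.042989730834961)
scene 118 [ 410  315   64   38 1840] (0.6377537846565247, -0.2523508369922638) 0.048413608223199844 ((638.1145629882812, -252.5131378173828), (93.6423568725586, 96.23080444335938), 129.20359802246094)
[ 0.582  -0.1262  0.1723] 0.04364148618912613 [-0.4183  0.467  -0.728 ]
[214.6991 311.4033]
wrist 5 [ 172  269   83   79 4045] (0.6376648545265198, -0.25121283531188965) 0.046570271253585815 ((632.14453125, -255.0392303466797), (76.78247833251953, 93.19721984863281), 34.21493148803711)
```

View pics/w2.png

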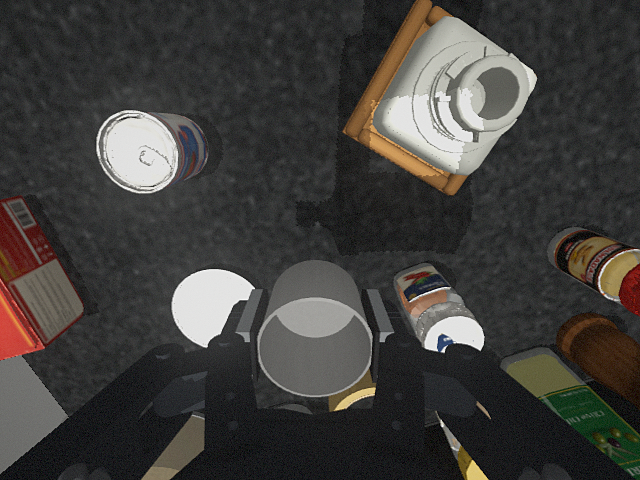

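Run:
```python
from h import *
np.set_printoptions(precision=4,suppress=True)
o=dict(tool_pos=[.582,-.1262,.1723],tool_rot=[-1.552,.281,-.279])
Rm=R.from_rotvec(o['tool_rot']).as_matrix();t=np.array(o['tool_pos'])
c=(px2w('wrist',[(315.5,346)],.2075,o)[0]-t)@Rm
print('cup in tool',c)
print('mouth',px2w('wrist',[(496,92)],.112,o))
for off in (c,0*c): print((np.array([.638,-.2515,.0])-t)@Rm-off)
```

```text
cup in tool [-0.0029 -0.0352  0.001 ]
mouth [[0.5244 0.0035 0.112 ]]
[ 0.0994  0.2073 -0.0989]
[ 0.0965  0.1721 -0.0979]
```

jog_arm(
  moves=[
    [20, 0, -20, 0, 0, 0],
    [28, 0, -28, 0, 0, 0],
    [28, 0, -28, 0, 0, 0],
    [22, 0, -22, 0, 0, 0],
    [0, 20, 0, 0, 0, 0],
    [0, 30, 0, 0, 0, 0],
    [0, 30, 0, 0, 0, 0],
    [0, 30, 0, 0, 0, 0],
    [0, 20, 0, 0, 0, 0],
    [0, 10, 0, 0, 0, 0],
    [0, 10, 0, 0, 0, 0],
    [0, 0, 0, 0, 0, 0],
  ],
)

```text
t: 5.75
tool_pos: [0.6395, -0.2521, 0.0216]
tool_rot: [-1.552, 0.28, -0.278]
contact_force: [-0.3, -0.3, -1.1]
opening: 0.0434
```

jog_arm(
  moves=[
    [0, 3, 0, 0, 0, 0],
    [0, 3, 0, 0, 0, 0],
    [0, 0, 0, 0, 0, 0],
  ],
)

```text
t: 6.05
tool_pos: [0.6402, -0.2531, 0.0168]
tool_rot: [-1.553, 0.279, -0.281]
contact_force: [-0.6, -0.5, -1.4]
opening: 0.0436
```

jog_arm(
  moves=[
    [0, 2, 0, 0, 0, 0],
    [0, 1.5, 0, 0, 0, 0],
    [0, 0.5, 0, 0, 0, 0],
    [0, 0, 0, 0, 0, 0],
  ],
)

```text
t: 6.45
tool_pos: [0.64, -0.253, 0.0124]
tool_rot: [-1.553, 0.28, -0.28]
contact_force: [-0.5, 0.6, 0.3]
opening: 0.0437
```

jog_arm(
  moves=[
    [0, 0.5, 0, 0, 0, 0],
    [0, 0, 0, 0, 0, 0],
    [0, 0, 0, 0, 0, 0],
    [0, 0, 0, 0, 0, 0],
    [0, 0, 0, 0, 0, 0],
  ],
  grip=64,
)

```text
t: 6.95
tool_pos: [0.64, -0.253, 0.0119]
tool_rot: [-1.553, 0.28, -0.28]
contact_force: [-0.5, -0.3, -0.5]
opening: 0.0643
```

jog_arm(
  moves=[
    [0, -5, 0, 0, 0, 0],
    [0, -15, 0, 0, 0, 0],
    [0, -30, 0, 0, 0, 0],
    [0, -40, 0, 0, 0, 0],
    [0, -40, 0, 0, 0, 0],
    [0, -30, 0, 0, 0, 0],
    [-20, 0, 0, 0, -0.1, 0],
    [0, 0, 0, 0, -0.0, 0],
  ],
)

```text
t: 7.75
tool_pos: [0.6212, -0.246, 0.1752]
tool_rot: [-1.563, 0.199, -0.204]
contact_force: [0.3, -0.2, -0.5]
opening: 0.0639
```

Run:
```python
from h import *
np.set_printoptions(precision=4,suppress=True)
o,_=snap('wrist','w3.png'); print(o['t'],o['tool_pos'],o['tool_rot'],o['q'])
print(w2px('wrist',[[.638,-.2515,.047],[.638,-.2515,.014]],o))
```

```text
7.75 [ 0.6212 -0.246   0.1752] [-1.5628  0.1986 -0.2043] [-0.4883  0.1878  1.5609 -0.      1.3889 -1.8025]
[[312.5344 247.4278]
 [312.7484 235.4396]]
```

View pics/w3.png

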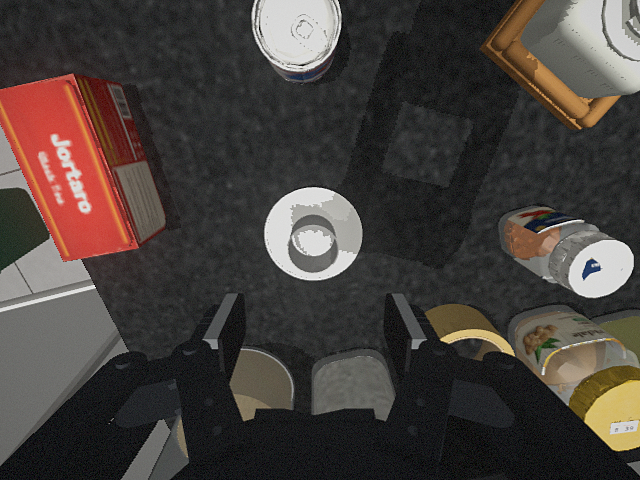

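jog_arm(
  moves=[
    [-12, 0, 19, 0, 0, 0],
    [-25, 0, 37, 0, 0, 0],
    [-25, 0, 37, 0, 0, 0],
    [-25, 0, 37, 0, 0, 0],
    [-25, 0, 37, 0, 0, 0],
    [-25, 0, 37, 0, 0, 0],
    [-25, 0, 37, 0, 0, 0],
    [-25, 0, 37, 0, 0, 0],
    [-25, 0, 37, 0, 0, 0],
    [-25, 0, 37, 0, 0, 0],
    [-25, 0, 37, 0, 0, 0],
    [-25, 0, 37, 0, 0, 0],
  ],
  grip=80,
)

```text
t: 9.0
tool_pos: [0.451, 0.2406, 0.1714]
tool_rot: [-1.561, 0.204, -0.203]
contact_force: [0.0, 0.3, 0.6]
opening: 0.08
```

jog_arm(
  moves=[
    [-10, 0, 18, 0, 0, 0],
    [0, 0, 0, 0, 0.136, 0],
    [0, 0, 0, 0, 0.136, 0],
    [0, 0, 0, 0, 0.136, 0],
    [0, 0, 0, 0, 0.136, 0],
    [0, 0, 0, 0, 0.136, 0],
    [0, 0, 0, 0, 0.136, 0],
    [0, 0, 0, 0, 0.136, 0],
    [0, 0, 0, 0, 0.136, 0],
    [0, 0, 0, 0, 0.136, 0],
    [0, 0, 0, 0, 0.136, 0],
    [0, 0, 0, 0, 0, 0],
  ],
)

```text
t: 10.2
tool_pos: [0.4467, 0.2589, 0.1712]
tool_rot: [-1.188, 1.244, -1.244]
contact_force: [0.1, 0.1, -0.2]
opening: 0.0799
```

Run:
```python
from h import *
np.set_printoptions(precision=4,suppress=True)
o,_=snap('wrist','w4.png'); print(o['t'],o['tool_pos'],o['tool_rot'],o['q'])
print(R.from_rotvec(o['tool_rot']).as_matrix())
p=w2px('wrist',[[.4455,.256,.0605]],o)[0]; print(p)
a=cv2.imread('pics/w4.png'); x,y=int(p[0]),int(p[1]); x0,y0=max(x-100,0),max(y-75,0);print(x0,y0)
cv2.imwrite('pics/w4c.png',cv2.resize(a[y0:y0+150,x0:x0+200],None,fx=4,fy=4,interpolation=cv2.INTER_CUBIC))
```

```text
10.2 [0.4467 0.2589 0.1712] [-1.1876  1.2445 -1.2437] [ 0.3811 -0.1651  1.9236  0.0001  1.3842  0.4282]
[[-0.0472 -0.0011  0.9989]
 [-0.9989 -0.0004 -0.0472]
 [ 0.0004 -1.     -0.0011]]
[313.5386 238.3152]
213 163
```

View pics/w4c.png

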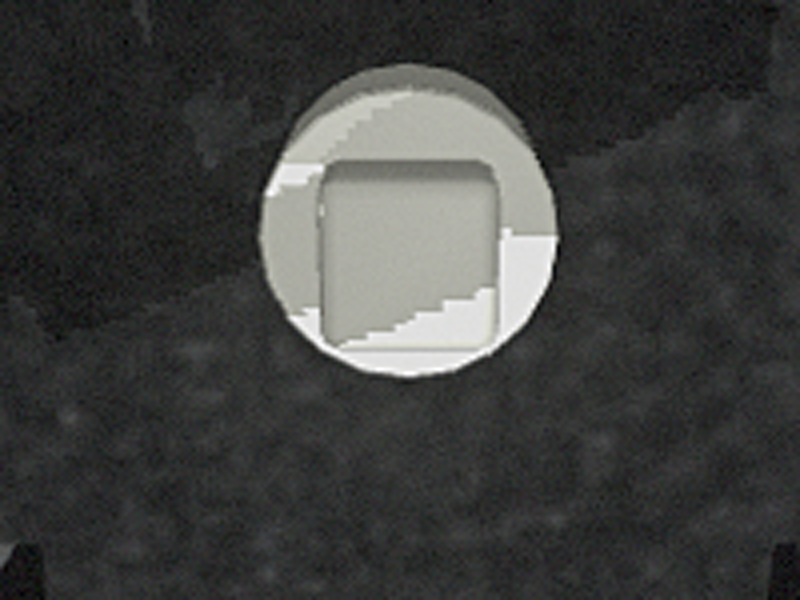

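Run:
```python
from h import *
np.set_printoptions(precision=4,suppress=True)
o=dict(tool_pos=[0.4467,0.2589,0.1712],tool_rot=[-1.1876,1.2445,-1.2437])
Rm=R.from_rotvec(o['tool_rot']).as_matrix();t=np.array(o['tool_pos'])
f=lambda u,v:(213+(u+.5)/4-.5,163+(v+.5)/4-.5)
for uv,z in [((410,264),.0605),((408,232),.0365)]:
    P=px2w('wrist',[f(*uv)],z,o)[0]; print(P,(P-t)@Rm)
```

```text
[0.4471 0.2639 0.0605] [-0.0051  0.1107  0.0003]
[0.4468 0.2639 0.0365] [-0.005   0.1347 -0.    ]
```

jog_arm(
  moves=[
    [-5, 20, 0, 0, 0, 0],
    [0, 30, 0, 0, 0, 0],
    [0, 30, 0, 0, 0, 0],
    [0, 25, 0, 0, 0, 0],
    [0, 15, 0, 0, 0, 0],
    [0, 8, 0, 0, 0, 0],
    [0, 4, 0, 0, 0, 0],
    [0, 0, 0, 0, 0, 0],
  ],
)

```text
t: 11.05
tool_pos: [0.4474, 0.2641, 0.0402]
tool_rot: [-1.187, 1.242, -1.243]
contact_force: [0.3, -0.9, 0.2]
opening: 0.0798
```

jog_arm(
  moves=[
    [0, 0, 0, 0, 0, 0],
    [0, 0, 0, 0, 0, 0],
    [0, 0, 0, 0, 0, 0],
    [0, 0, 0, 0, 0, 0],
    [0, 0, 0, 0, 0, 0],
    [0, 0, 0, 0, 0, 0],
    [0, 0, 0, 0, 0, 0],
    [0, 0, 0, 0, 0, 0],
  ],
  grip=30,
  grip_force=60,
)

```text
t: 11.85
tool_pos: [0.4478, 0.2643, 0.0409]
tool_rot: [-1.185, 1.242, -1.243]
contact_force: [-0.4, -1.1, 5.9]
opening: 0.0348
```

jog_arm(
  moves=[
    [0, -10, 0, 0, 0, 0],
    [0, -30, 0, 0, 0, 0],
    [0, -40, 0, 0, 0, 0],
    [0, -40, 0, 0, 0, 0],
    [0, -18, 0, 0, 0, 0],
    [25, 0, 0, 0, 0, 0],
    [40, 0, 0, 0, 0, 0],
    [40, 0, 0, 0, 0, 0],
    [40, 0, 0, 0, 0, 0],
    [40, 0, 0, 0, 0, 0],
    [40, 0, 0, 0, 0, 0],
    [25, 0, 0, 0, 0, 0],
  ],
)

```text
t: 13.05
tool_pos: [0.4345, 0.012, 0.1775]
tool_rot: [-1.187, 1.245, -1.244]
contact_force: [-0.2, -0.4, -1.0]
opening: 0.035
```

jog_arm(
  moves=[
    [8, 0, 0, 0, 0, 0],
    [0, 0, 0, 0, 0, 0],
    [0, 0, 0, 0, 0, 0],
    [0, 0, 0, 0, 0, 0],
  ],
)

```text
t: 13.45
tool_pos: [0.435, 0.0072, 0.1777]
tool_rot: [-1.188, 1.242, -1.241]
contact_force: [0.3, 0.4, -0.4]
opening: 0.0347
```

Run:
```python
from h import *
np.set_printoptions(precision=4,suppress=True)
o,_=snap('wrist','w5.png'); print(o['t'],o['tool_pos'],o['tool_rot'],o['q'],o['opening'],o['contact_force'])
print(w2px('wrist',[[.5235,.003,.112]],o))
a=cv2.imread('pics/w5.png')[150:450,200:600]
cv2.imwrite('pics/w5c.png',cv2.resize(a,None,fx=2,fy=2,interpolation=cv2.INTER_CUBIC))
```

```text
13.45 [0.435  0.0072 0.1777] [-1.1879  1.2423 -1.2413] [-0.1551 -0.393   2.0951  0.0004  1.44   -0.1108] 0.034685045839246094 [ 0.262   0.3755 -0.3709]
[[448.6404 255.9997]]
```

View pics/w5c.png

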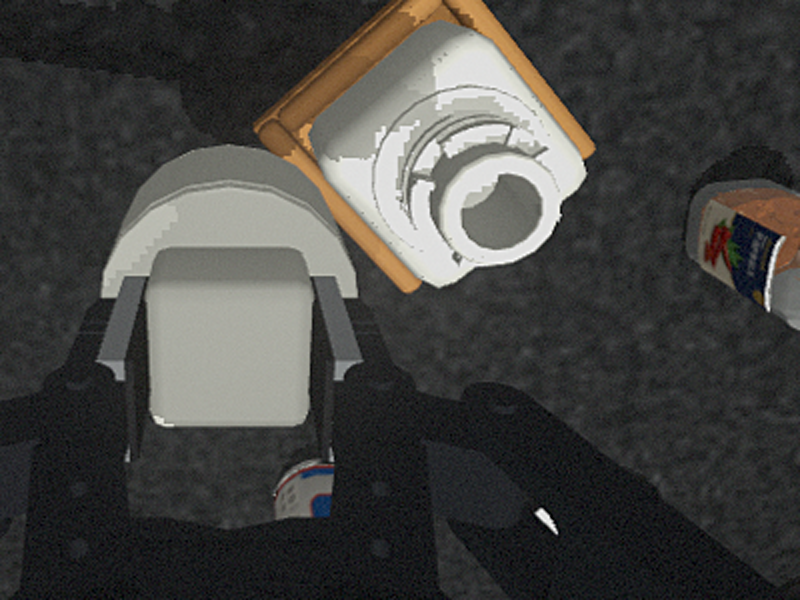

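Run:
```python
from h import *
np.set_printoptions(precision=4,suppress=True)
o=dict(tool_pos=[.435,.0072,.1777],tool_rot=[-1.1879,1.2423,-1.2413])
Rm=R.from_rotvec(o['tool_rot']).as_matrix();t=np.array(o['tool_pos'])
m=px2w('wrist',[(450,253.8)],.112,o)[0]; b=px2w('wrist',[(314.5,323.5)],t[2]+.0196,o)[0]
print(m,b,(b-t)@Rm,(m-t)@Rm,(m-b)@Rm)
print(px2w('wrist',[(273.5,362.5),(354,362.5),(275,287),(352,287)],t[2]+.0196,o)@Rm-t@Rm)
```

```text
[0.5243 0.0045 0.112 ] [0.4348 0.01   0.1973] [-0.0028 -0.0196 -0.0003] [-0.0013  0.0657  0.0893] [0.0015 0.0853 0.0896]
[[ 0.0168 -0.0196 -0.0182]
 [ 0.0168 -0.0196  0.017 ]
 [-0.0197 -0.0196 -0.0162]
 [-0.0197 -0.0196  0.0148]]
```

jog_arm(
  moves=[
    [1, 0, 20, 0, 0, 0],
    [0, 0, 30, 0, 0, 0],
    [0, 0, 25, 0, 0, 0],
    [0, 0, 14.5, 0, 0, 0],
    [0, 10, 0, 0, 0, 0],
    [0, 10, 0, 0, 0, 0],
    [0, 5, 0, 0, 0, 0],
    [0, 5, 0, 0, 0, 0],
    [0, 2, 0, 0, 0, 0],
    [0, 0, 0, 0, 0, 0],
  ],
)

```text
t: 14.5
tool_pos: [0.5244, 0.0016, 0.1461]
tool_rot: [-1.185, 1.243, -1.243]
contact_force: [1.2, 2.7, 0.0]
opening: 0.0344
```

jog_arm(
  moves=[
    [0, 2, 0, 0, 0, 0],
    [0, 2, 0, 0, 0, 0],
    [0, 2, 0, 0, 0, 0],
    [0, 1, 0, 0, 0, 0],
    [0, 0, 0, 0, 0, 0],
  ],
)

```text
t: 15.0
tool_pos: [0.5247, 0.002, 0.1387]
tool_rot: [-1.185, 1.243, -1.242]
contact_force: [0.5, 4.7, 1.8]
opening: 0.0348
```

jog_arm(
  moves=[
    [-1.5, 0, 0, 0, 0, 0],
    [0, 1, 0, 0, 0, 0],
    [0, 1, 0, 0, 0, 0],
    [0, 0, 0, 0, 0, 0],
  ],
)

```text
t: 15.4
tool_pos: [0.5249, 0.0024, 0.138]
tool_rot: [-1.187, 1.242, -1.243]
contact_force: [-2.2, 2.7, 6.3]
opening: 0.0344
```

jog_arm(
  moves=[
    [0, 0, 0.2, 0, -0.1, 0],
    [0, 0, 0.2, 0, -0.1, 0],
    [0, 0.3, 0.2, 0, -0.1, 0],
    [0, 0.3, 0.2, 0, -0.1, 0],
    [0, 0, 0, 0, 0, 0],
  ],
)

```text
t: 15.9
tool_pos: [0.5248, 0.0031, 0.1355]
tool_rot: [-1.356, 0.946, -0.943]
contact_force: [-0.7, 6.0, 0.7]
opening: 0.0349
```

jog_arm(
  moves=[
    [0, 1, 0.2, 0, -0.1, 0],
    [0, 1, 0.2, 0, -0.1, 0],
    [0, 0.5, 0.2, 0, -0.1, 0],
    [0, 0, 0, 0, 0, 0],
  ],
)

```text
t: 16.3
tool_pos: [0.5245, 0.0031, 0.1324]
tool_rot: [-1.451, 0.719, -0.714]
contact_force: [-3.5, 3.6, -1.0]
opening: 0.0349
```

jog_arm(
  moves=[
    [0, 1, 0.2, 0, -0.1, 0],
    [0, 1, 0, 0, -0.05, 0],
    [0, 1, 0, 0, 0, 0],
    [0, 1, 0, 0, 0, 0],
    [0, 0, 0, 0, 0, 0],
  ],
)

```text
t: 16.8
tool_pos: [0.5245, 0.0033, 0.1299]
tool_rot: [-1.486, 0.607, -0.599]
contact_force: [-6.2, 4.5, 6.2]
opening: 0.0347
```

jog_arm(
  moves=[
    [0, 0, 0.2, 0, -0.08, 0],
    [0, 0.5, 0.1, 0, -0.06, 0],
    [0, 0.5, 0, 0, 0, 0],
    [0, 0, 0, 0, 0, 0],
  ],
)

```text
t: 17.2
tool_pos: [0.5251, 0.0026, 0.1299]
tool_rot: [-1.513, 0.505, -0.499]
contact_force: [-10.4, 1.8, 10.7]
opening: 0.0348
```

Run:
```python
from h import *
np.set_printoptions(precision=4,suppress=True)
o,_=snap('side','s5.png'); print(o['tool_pos'],o['wrist_torque'],o['contact_force'],o['q'], R.from_rotvec(o['tool_rot']).as_matrix())
a=cv2.imread('pics/s5.png')[160:310,220:420]
cv2.imwrite('pics/s5c.png',cv2.resize(a,None,fx=4,fy=4,interpolation=cv2.INTER_CUBIC))
```

```text
[0.5251 0.0026 0.1299] [ 0.2897  1.5254 -3.3221] [-10.4153   1.7754  10.6618] [-0.1368 -0.0995  1.9366 -0.0001  1.3082 -1.0671] [[ 0.8018 -0.0037  0.5976]
 [-0.5976  0.0004  0.8018]
 [-0.0033 -1.     -0.0019]]
```

View pics/s5c.png

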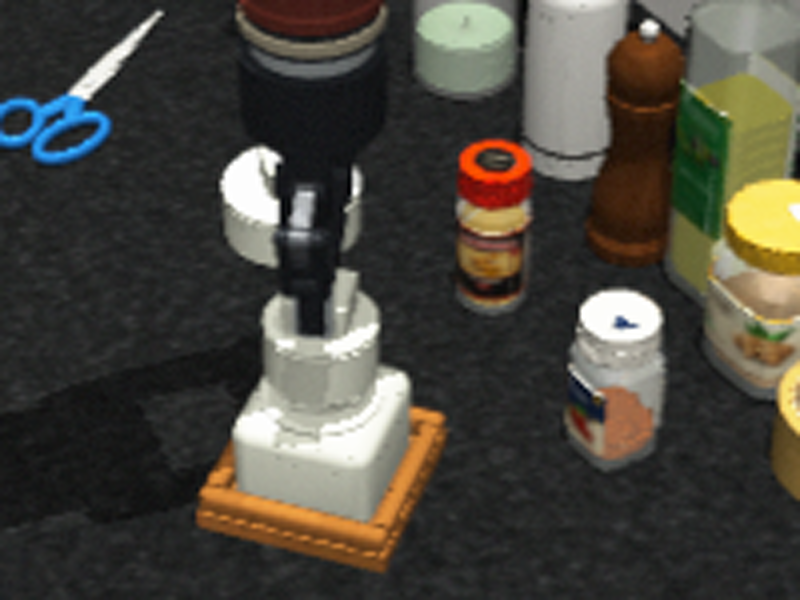

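jog_arm(
  moves=[
    [-1, 0, -0.8, 0, 0.1, 0],
    [0, 0.4, -0.2, 0, 0.1, 0],
    [0, 0.5, -0.2, 0, 0.1, 0],
    [0, 0.5, -0.2, 0, 0.1, 0],
    [0, 0.5, -0.2, 0, 0.1, 0],
    [0, 0.5, -0.2, 0, 0.1, 0],
    [0, 0, 0, 0, 0, 0],
  ],
)

```text
t: 17.95
tool_pos: [0.525, 0.002, 0.1271]
tool_rot: [-1.351, 0.952, -0.957]
contact_force: [0.9, 1.9, 2.8]
opening: 0.0349
```

```bash
cat > st.py <<'E'
from h import *
np.set_printoptions(precision=4,suppress=True)
o=ctrl.get_obs(); M=R.from_rotvec(o['tool_rot']).as_matrix()
print(o['t'],o['tool_pos'],'T',o['wrist_torque'],'F tool',o['contact_force']@M,'yaw',np.degrees(np.arctan2(M[1,0],M[0,0])),'q6',o['q'][5],o['opening'])
E
python3 st.py
```

```text
17.95 [0.525  0.002  0.1271] T [ 0.3899 -0.161  -0.1951] F tool [-1.4845 -2.7926  1.4664] yaw -70.45827672662456 q6 -0.47829129525262254 0.03491980475425037
```

jog_arm(
  moves=[
    [0, 0.5, -0.2, 0, 0.1, 0],
    [0, 0.5, -0.2, 0, 0.1, 0],
    [0, 0.5, -0.2, 0, 0.1, 0],
    [0, 0.5, -0.2, 0, 0.1, 0],
    [0, 0.5, -0.2, 0, 0.1, 0],
    [0, 0.5, -0.2, 0, 0.1, 0],
    [0, 0.5, -0.2, 0, 0.1, 0],
    [0, 0.5, -0.2, 0, 0.1, 0],
    [0, 0, 0, 0, 0, 0],
  ],
)

```text
t: 18.85
tool_pos: [0.5248, 0.002, 0.1235]
tool_rot: [-0.952, 1.532, -1.541]
contact_force: [6.4, 2.7, 1.0]
opening: 0.0348
```

```bash
python3 st.py
```

```text
18.85 [0.5248 0.002  0.1235] T [ 0.3735 -0.9945 -0.0783] F tool [-5.2136 -0.9247  4.5242] yaw -116.20659796216334 q6 0.31984904727667585 0.034821940304084684
```

jog_arm(
  moves=[
    [-0.5, 0.5, 0.3, 0, 0.1, 0],
    [-0.5, 0.5, 0.3, 0, 0.1, 0],
    [0, 0.5, -0.1, 0, 0.1, 0],
    [0, 0.5, -0.2, 0, 0.1, 0],
    [0, 0.5, -0.2, 0, 0.1, 0],
    [0, 0.5, -0.2, 0, 0.1, 0],
    [0, 0, 0, 0, 0, 0],
  ],
)

```text
t: 19.55
tool_pos: [0.525, 0.0024, 0.1204]
tool_rot: [-0.504, 1.926, -1.935]
contact_force: [5.0, -1.8, 1.0]
opening: 0.0345
```

```bash
python3 st.py
```

```text
19.55 [0.525  0.0024 0.1204] T [-0.3567 -1.0484 -0.1269] F tool [-3.4377 -0.9239  4.0183] yaw -150.4883826687543 q6 0.9204596969542159 0.03453156065401218
```

jog_arm(
  moves=[
    [-0.3, 0.5, 0.3, 0, 0.1, 0],
    [-0.3, 0.4, 0.3, 0, 0.08, 0],
    [0, 0.3, 0, 0, 0.06, 0],
    [0, 0, 0, 0, 0, 0],
  ],
)

```text
t: 19.95
tool_pos: [0.5254, 0.0022, 0.1197]
tool_rot: [-0.285, 2.069, -2.076]
contact_force: [2.4, -0.7, 5.3]
opening: 0.0348
```

```bash
python3 st.py
```

```text
19.95 [0.5254 0.0022 0.1197] T [-0.3721 -0.4595 -0.0896] F tool [-2.172  -5.3383  1.3109] yaw -164.1645683415105 q6 1.1587925235206513 0.03480631633328406
```

jog_arm(
  moves=[
    [0, 0.2, 0, 0, 0.08, 0],
    [0, 0.2, 0, 0, 0.08, 0],
    [0, 0, 0, 0, 0, 0],
  ],
)

```text
t: 20.25
tool_pos: [0.5262, 0.0025, 0.1194]
tool_rot: [-0.119, 2.156, -2.162]
contact_force: [5.7, -0.7, 3.5]
opening: 0.035
```

```bash
python3 st.py
```

```text
20.25 [0.5262 0.0025 0.1194] T [-0.1962 -0.9887 -0.2288] F tool [-5.5859 -3.5028  1.3689] yaw -173.36519592899788 q6 1.319289741512394 0.03495019716820928
```

jog_arm(
  moves=[
    [-0.5, 0.2, 0, 0, 0.08, 0],
    [-0.3, 0.2, 0, 0, 0.08, 0],
    [0, 0, 0, 0, 0.05, 0],
    [0, 0, 0, 0, 0, 0],
  ],
)

```text
t: 20.65
tool_pos: [0.5263, 0.0024, 0.1193]
tool_rot: [-0.103, -2.173, 2.18]
contact_force: [3.8, -1.3, 7.5]
opening: 0.0349
```

```bash
python3 st.py
```

```text
20.65 [0.5263 0.0024 0.1193] T [-0.3428 -0.287   0.552 ] F tool [-3.934  -7.4671  0.9335] yaw 174.80427255185356 q6 1.526908799106988 0.034860364256469774
```

jog_arm(
  moves=[
    [0, 0, 0, 0, 0.08, 0],
    [0, 0, 0, 0, 0.08, 0],
    [0, 0, 0, 0, 0, 0],
  ],
)

```text
t: 20.95
tool_pos: [0.5257, 0.002, 0.1193]
tool_rot: [-0.261, -2.086, 2.097]
contact_force: [1.3, -2.2, 7.5]
opening: 0.035
```

```bash
python3 st.py
```

```text
20.95 [0.5257 0.002  0.1193] T [-0.6141  0.2007  1.8836] F tool [-1.7942 -7.4411  1.8664] yaw 165.88707225307013 q6 1.6834119790042368 0.034960712611808095
```

jog_arm(
  moves=[
    [0, 0, 0, 0, 0.06, 0],
    [0, 0, 0, 0, 0.06, 0],
    [0, 0, 0, 0, 0, 0],
  ],
)

```text
t: 21.25
tool_pos: [0.5254, 0.0022, 0.119]
tool_rot: [-0.373, -2.02, 2.03]
contact_force: [-1.5, -4.3, 6.6]
opening: 0.0349
```

```bash
python3 st.py
```

```text
21.25 [0.5254 0.0022 0.119 ] T [ 0.0786 -0.2832  3.1307] F tool [-0.175  -6.6212  4.5512] yaw 159.26084374056816 q6 1.7994465482120292 0.03487916667097323
```

jog_arm(
  moves=[
    [0, 0, 0, 0, 0, 0],
    [0, 0, 0, 0, 0, 0],
    [0, 0, 0, 0, 0, 0],
    [0, 0, 0, 0, 0, 0],
    [0, 0, 0, 0, 0, 0],
    [0, 0, 0, 0, 0, 0],
  ],
  grip=75,
)

```text
t: 21.85
tool_pos: [0.5245, 0.0035, 0.1171]
tool_rot: [-0.382, -2.016, 2.016]
contact_force: [0.4, 0.1, 1.1]
opening: 0.0749
```

jog_arm(
  moves=[
    [0, -10, 0, 0, 0, 0],
    [0, -30, 0, 0, 0, 0],
    [0, -40, 0, 0, 0, 0],
    [0, -40, 0, 0, 0, 0],
    [20, -20, 0, 0, 0, 0],
    [40, 0, 0, 0, 0, 0],
    [40, 0, 0, 0, 0, 0],
    [30, 0, 0, 0, 0, 0],
    [0, 0, 0, 0, 0, 0],
    [0, 0, 0, 0, 0, 0],
  ],
)

```text
t: 22.85
tool_pos: [0.4039, 0.0512, 0.2583]
tool_rot: [-0.385, -2.018, 2.017]
contact_force: [0.4, -0.3, 0.4]
opening: 0.0748
```

```bash
python3 st.py
python3 - <<'E'
from h import *
np.set_printoptions(precision=4,suppress=True)
b=[]
for n,(x,y,s) in dict(side=(230,180,3),scene=(210,190,3)).items():
    o,_=snap(n,n+'9.png'); a=cv2.imread(f'pics/{n}9.png')[y:y+190,x:x+130]
    b.append(cv2.resize(a,None,fx=3,fy=3,interpolation=cv2.INTER_CUBIC))
    for z in (.127,.1395): print(n,z,3*(w2px(n,[[.5245,.002,z+.012],[.5245,.002,z-.012],[.5245,.002,z-.0485]])-[x,y]))
cv2.imwrite('pics/f9.png',np.hstack(b))
E
```

```text
22.85 [0.4039 0.0512 0.2583] T [ 0.0004 -0.0492  0.0383] F tool [-0.5273 -0.4011  0.142 ] yaw 158.5353164201506 q6 1.8883895003318252 0.0747778256231482
side 0.127 [[207.8728 164.4879]
 [208.5758 189.8208]
 [209.6138 227.2284]]
side 0.1395 [[207.5001 151.054 ]
 [208.2117 176.7012]
 [209.2625 214.5661]]
scene 0.127 [[216.374  102.5203]
 [218.4981 142.0794]
 [221.6357 200.5137]]
scene 0.1395 [[215.2479  81.5466]
 [217.398  121.5909]
 [220.5735 180.7314]]
```

View pics/f9.png

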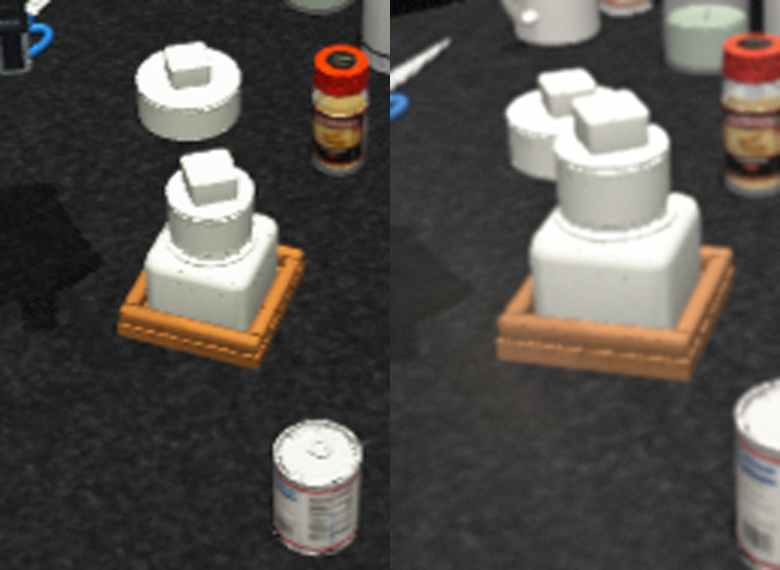

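Run:
```python
from h import *
np.set_printoptions(precision=4,suppress=True)
for n,x,y,c in (('side',230,180,[(181,157),(230,150),(240,181),(189,189)]),('scene',210,190,[(183,101),(240,90),(259,121),(197,131)])):
    P=px2w(n,np.array(c)/3+[x,y],.139); print(n,P.mean(0))
    for i in range(4):
        d=P[(i+1)%4]-P[i]; print(np.degrees(np.arctan2(d[1],d[0]))%90,np.hypot(*d[:2]))
```

```text
side [ 0.5233 -0.0033  0.139 ]
72.01830053288828 0.03642347837476105
71.52454624848482 0.036142692692410536
72.93891461309306 0.03725906116987937
70.23756761357097 0.03675774560634046
scene [ 0.5198 -0.0088  0.139 ]
79.39405722987814 0.03444738949396716
69.07698518371788 0.04742556553000081
74.04853906814319 0.03463567733458663
68.28094188482214 0.044262036897443645
```

Run:
```python
from h import *
s0,s5,s9=[cv2.imread(f'pics/{n}.png').astype(int) for n in('side0','s5','side9')]
for k,(x,y,w,h) in dict(dish_cup=(375,285,70,75),tin=(315,315,42,52),spL=(328,188,30,55),spR=(358,228,32,52),wide=(272,190,42,38)).items():
    f=lambda a,b:(abs(a-b)[y:y+h,x:x+w].max(2)>40).mean()
    print(k,'0-9',f(s0,s9),'5-9',f(s5,s9))
a=cv2.imread('pics/side9.png')[180:360,250:450]; cv2.imwrite('pics/f10.png',cv2.resize(a,None,fx=3,fy=3,interpolation=cv2.INTER_CUBIC))
```

```text
dish_cup 0-9 0.09523809523809523 5-9 0.0
tin 0-9 0.0 5-9 0.0
spL 0-9 0.0 5-9 0.0
spR 0-9 0.0 5-9 0.0
wide 0-9 0.02631578947368421 5-9 0.36779448621553884
```

View pics/f10.png

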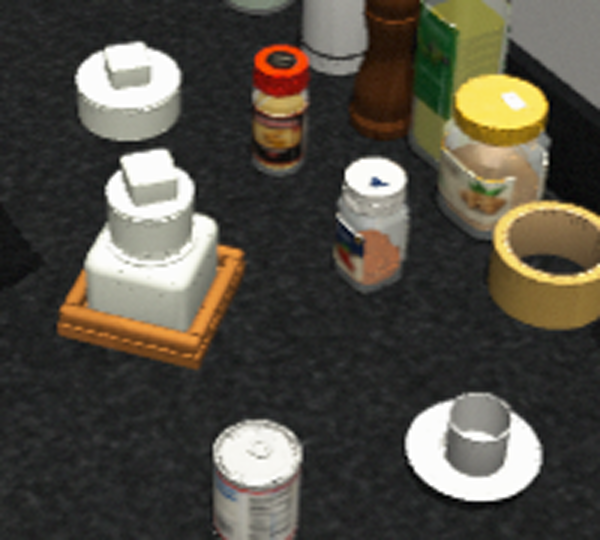

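The picture shows the lid low and level on the jar at about (150,200). The cup stands upright on the dish at (478,435), and the other things are where they were. I'm handing the job in.

```bash
python3 -c "
from station import ctrl
print(ctrl.finish_job())"
```

```text
the job is handed in; nothing more can be done
None
```

I moved the steel cup from the jar's mouth to the dish, set the narrower lid on the neck and screwed it home. I handed the job in at about 23 s of the 72 s. No verdict was reported.

**Cup:** It stands upright near the dish's centre; the wrist picture put its rim within 2 pixels of the predicted spot. It did not move again while I worked on the lid.

**Lid:**
- **Drop:** It met the nibs at about 146 mm and lay on the crowns at 143 mm. Turned anticlockwise, it dropped to about 137.5 mm and met the stop at −3.3 N m.
- **Screwing home:** I turned it clockwise until the height levelled off at about 127 mm and the torque had climbed to 3.1 N m. The last pictures show it low and level.

**Bystanders:** The tin and both spice jars show no change between the first and last side pictures. The wide lid looks unmoved; its crop differs slightly (2.6 % of pixels), because the jar's cup was in view beside it at the start.

**Checks that disagreed or were weak:**
- The gripper turned about 164° clockwise from the stop, more than the 80 to 130° expected. I put the rest down to play in the grip, but did not prove it.
- The 127 mm height comes from the tool height with the grip assumed not to slip. The camera readings are too coarse to confirm it to a millimetre, but they suggest the lid sits no higher than that.

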